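Claw test stand: shift the quarter selector to the green slot

ROBOT

A 6-joint arm with a two-finger parallel gripper is mounted at the origin on the work surface. World frame = base frame: x ahead of the robot, y to its left, z up, the work surface at z = 0. Lengths are in m, angles in degrees, forces in N, time in s.
With the tool pointing down it reaches from about 0.325 to 0.775 m from the base axis. Payload 9.3 kg.
Tool frame: the origin (TCP) lies at the very end of the fingers, on their centre line; the grasp point (between the pads) lies 19 mm behind it (manip.tcp_to_grasp is the distance from the TCP to the grasp point, in m); y points along the fingers, z is the direction in which the jaws open and shut, and the axes are right-handed (so a half turn about y gives the same grasp; the last joint's range is limited). The gripper opens to 85 mm and grips with 20 to 120 N. Pads are 22 mm wide; open, the fingers measure 114 mm over their backs; the gripper's body (76 mm by 85 mm) begins 54 mm behind the grasp point. The pads swing forward as they close: fully open they stand 13 mm farther back than shut.
Start: joints at [59.381, 14.817, 1.232, 76.415, 0, 81.257], TCP at [0.205, 0.51, 0.231] pointing down, gripper open.
Joint ranges: [-174.27, 174.27], [-52.1, 104.24], [-59.71, 78.15], [-110.17, 111.67], [-87.03, 83.33], [-180, 180]. Speed limits (degrees/s): [127.2, 127.2, 159.86, 180, 180, 180].

INTERFACE

Orientations are given as a 3x3 rotation matrix whose columns are the frame's x, y, z axes.
In Python, from station import manip, vision gives the robot as it stands.
- The arm moves only by the tool apply_moves, never from a script. Its argument "commands" is a list of rows, each an object with "dp": the shift along the tool's x, y, z in cm, a list of three; "twist": the turn, a rotation vector about the tool's x, y, z in degrees, a list of three; "grip": the finger opening in cm, from 0 to 8.54. In form: [{"dp": [x, y, z], "twist": [ax, ay, az], "grip": grip}, ...]. A call has 1 to 5 rows; each row shifts and turns the pose as measured when the row begins, along the tool's axes as they then stand; what a row does not reach is not made up. A row lasts 1/12 s, in which the tool goes at most 41.7 mm and 7.16 degrees, less where a joint would pass 70% of its speed; a pose out of reach is approached as far as the arm can. A call with a gripper value outside its range is refused whole. The fingers move at their own pace and stop on an object; "newtons" is the grip in N (left out, the last holds). Time passes only in rows, so rows that do not move let the fingers close. It gives the time, the measured TCP pose, the force and the opening at its end, in the units of the state.
- manip.observe(): the state, without advancing time (a new reading comes with each control period).
- vision.read_camera(name): name is "scene" or "top" or "wrist"; returns a dict with "image" (400x640x3 uint8, red, green, blue), "fx", "fy", "cx", "cy" (pixels), "T" (4x4, takes a point from camera to world coordinates). Camera axes: x right, y down, z forward; pixel columns grow to the right and rows downward; lengths in m; the calibration is good to about 2 mm. The wrist camera is an equidistant fisheye: a pixel r from the principal point sees the ray r / f radians off the axis. A picture is of the moment at which its call begins. There is no depth.
- manip.finish_job(): hands the job in, once; it reports no verdict.
The state is a dict: "clock": time; "joint_positions": joint angles; "joint_vel": joint speeds; "joint_torque": joint torques, N m; "tcp_pos": TCP position; "orientation": TCP orientation; "contact_force": force on the tool from outside, world axes, zero at the start; "ft_torque": the same for the moment, N m; "width": opening from 0.0 (shut) to 1.0 (fully open).
Only numpy, scipy, OpenCV 4.12 (cv2) and the standard library are available. Lean on these libraries where they do the work, as an engineer would, in place of code of your own. Each camera call takes 0.05 s, during which the arm holds its last target.

TASK

The orange-handled selector lever of the claw test stand is parked in the slot at the white marker. With closed fingertips push it out into the cross channel and through the gate until it is fully home in the slot at the green marker; never take the handle between the fingers, and do not run the lever into the slot at the blue or the yellow marker. Leave the claw bowl, shell, liner and pulsator cap where they stand, and finish clear of everything.

Things in the scene. Friction and masses are not known exactly. Their poses are not given: they have to be found in the camera images.
- stand: Steel selector stand, fixed to the bench, origin at the centre of its underside, z up; its x points roughly away from the robot (yaw up to 0.7 rad either way). Base 180 (x) x 144 (y) x 12 mm; on two cheeks a gate plate 160 (x) x 124 (y) x 6 mm with its top 125 mm above the bench. The lever pivots on the stand's vertical centre line, 15 mm above the bench.
- gate (a point): Centre of the H opening, at the plate's top; axes as the stand's. Two slots along x at y = +22 and -22 mm, each 16 mm wide, x = -31 to +31 mm, joined by a cross channel along y (x = -8 to +8). The bars between are solid, corners rounded 6 mm. The 10 mm stem has 3 mm play each side and stops with its axis at x = +-26 mm at a slot's end. The channel's ends are the slots' outer walls: there the stem is in line to enter.
- handle (a point): Centre of the orange handle, a plain round grip 24 mm in diameter, 45 mm long, z axis along the lever. 170 mm from the pivot: 185 mm above the bench when upright, up to 9 mm lower leaning. Home in a slot it stands about 40 mm along x and 34 mm along y from the stand's centre. The lever stays where it is left; moving it takes about 1 N at the handle; the gate stops it hard.
- stem (a point): Point on the axis of the lever's steel stem (10 mm in diameter), 110 mm from the pivot, that is at the height of the gate plate. Fully home in a slot it lies 32 mm from the centre of that slot's marker, seen from above; in the middle of the cross channel about 58 mm or more.
- yoke (a joint): Sideways lean of the lever (rad): 0 upright, positive leaning to the stand's +y. +0.203 in the middle of the two slots at y = +22 mm, -0.203 in the two at y = -22 mm; the gate allows about 0.23 either way.
- lever (a joint): Fore and aft lean of the lever (rad): 0 in the middle of the cross channel, positive leaning to the stand's +x. About +0.235 fully home in a slot on the +x side, -0.235 on the -x side. The cross channel leaves about +-0.03.
- tag_green: Green round marker of the wanted slot, 22 mm in diameter, 6 mm high, fixed on the gate plate beyond the end of a slot. Origin at the centre of its underside. It is on the stand's -y side, at (x, y) = (+58, -22) or (-58, -22) mm in the stand's frame; the blue marker has the other of these two places.
- tag_blue: Blue marker, the same size, at the other -y slot end, which must not be entered.
- tag_yellow: Yellow marker, the same size, always at x = +58, y = +22 mm in the stand's frame: the slot end straight across from the white one, which must not be entered.
- tag_white: White marker, the same size, at the slot where the lever starts (always x = -58, y = +22 mm in the stand's frame).
- bowl: Loose clear claw bowl, open on top, 128 mm in diameter, 90 mm high, 0.3 kg, on the +y side of the stand. Origin at the centre of its underside.
- shell: Loose stainless teat cup shell standing upright, 62 mm in diameter at the rim, 155 mm high, 0.35 kg, on the -y side. Origin at the centre of its underside.
- liner: Loose grey rubber liner standing on its 62 mm wide mouthpiece, 158 mm high, on the -y side nearer the robot. Origin at the centre of its underside.
- cap: Loose black pulsator cap, 72 mm in diameter, 44 mm high, on the +x side. Origin at the centre of its underside.
Not all that is in view belongs to the job. What is shaped like the shell but pink is not meant.

How it is judged:
By the outcome, as a careful person would: the job done as asked, in the order asked, and still so for the second after the job is handed in, with the robot touching nothing.
It also fails if it takes over 54 s, if anything falls off the work surface, if the arm or the gripper's body presses on something with over 40 N, if the wrist force passes 120 N, or if a joint passes its speed limit or range.

## Working session

There is one attempt and no reset: what is moved stays moved. The work goes in short steps, Python scripts to look and compute and a tool call to move; the robot and the scene stay as the last step left them, time stands still between calls to the robot, and variables do not carry over. Pictures are saved under pics/ and viewed, and the job is handed in when it is done.

Besides the shell and the picture viewer there is one more tool, called after "Request:" as name(argument=value, ...) on one line, values as JSON. apply_moves: Moves the arm, as the interface text tells. Its arguments: {"type":"object","properties":{"commands":{"type":"array","items":{"type":"object","properties":{"dp":{"type":"array","items":{"type":"number"}},"twist":{"type":"array","items":{"type":"number"}},"grip":{"type":"number"}}}},"newtons":{"type":"number"}},"required":["commands"]}

```bash
mkdir -p pics; ls; python3 - <<'E'
from station import manip, vision
import cv2, numpy as np
s=manip.observe(); print({k:(np.round(v,3).tolist() if not isinstance(v,str) else v) for k,v in s.items()})
for n in ("scene","top"):
    c=vision.read_camera(n); cv2.imwrite(f"pics/{n}0.png",c["image"][:,:,::-1]); print(n,c["fx"],c["fy"],c["cx"],c["cy"],np.round(c["T"],3).tolist())
E
```

```text
pics
{'clock': 0.0, 'joint_positions': [59.381, 14.85, 1.187, 76.414, 0.0, 81.257], 'joint_vel': [-0.04, -0.023, -0.015, 0.03, 0.019, -0.011], 'joint_torque': [0.003, -55.564, 34.453, 0.013, 0.0, 0.0], 'tcp_pos': [0.205, 0.51, 0.231], 'orientation': [[0.928, -0.001, 0.373], [-0.373, -0.001, 0.928], [-0.0, -1.0, -0.001]], 'contact_force': [0.781, -0.58, -0.021], 'ft_torque': [0.037, -0.011, -0.033], 'width': 1.0}
scene 430.8721791296115 430.8721791296115 320.1115633915458 199.69797065713257 [[0.088, 0.73, -0.678, 1.326], [0.996, -0.064, 0.06, -0.054], [-0.0, -0.681, -0.732, 0.928], [0.0, 0.0, 0.0, 1.0]]
top 392.73219885338256 392.73219885338256 324.2373230762986 204.26828325941415 [[-0.024, -0.997, 0.069, 0.526], [-1.0, 0.023, -0.017, 0.018], [0.016, -0.069, -0.997, 0.934], [0.0, 0.0, 0.0, 1.0]]
```

View pics/scene0.png

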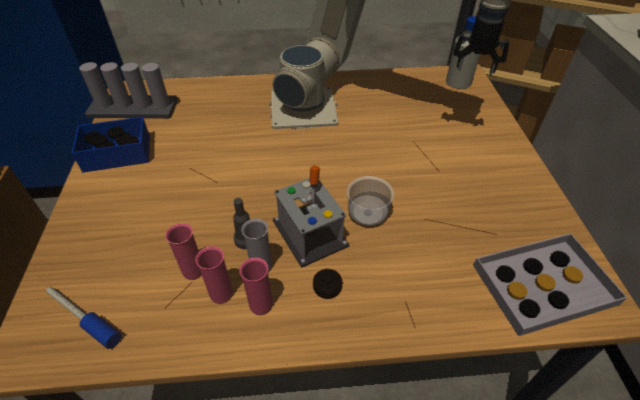

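View pics/top0.png

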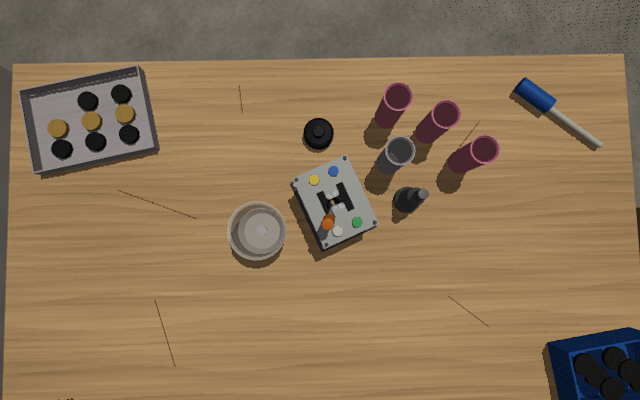

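```bash
cat > h.py <<'E'
from station import manip, vision
import cv2, numpy as np
def cam(n): 
    c=vision.read_camera(n); c["hsv"]=cv2.cvtColor(c["image"],cv2.COLOR_RGB2HSV); return c
def ray(c,p):
    T=c["T"]; d=T[:3,:3]@np.array([(p[0]-c["cx"])/c["fx"],(p[1]-c["cy"])/c["fy"],1]); return T[:3,3],d
def onz(c,p,z):
    o,d=ray(c,p); return o+d*(z-o[2])/d[2]
def proj(c,P):
    q=np.linalg.inv(c["T"])@np.append(P,1); return np.array([c["fx"]*q[0]/q[2]+c["cx"],c["fy"]*q[1]/q[2]+c["cy"]])
def two(a,p,b,q):
    o1,d1=ray(a,p);o2,d2=ray(b,q); A=np.stack([d1,-d2],1); t=np.linalg.lstsq(A,o2-o1,rcond=None)[0]
    x=o1+d1*t[0]; y=o2+d2*t[1]; return (x+y)/2,np.linalg.norm(x-y)
R={"green":((45,120,60),(85,255,255)),"blue":((100,120,80),(125,255,255)),"yellow":((22,150,120),(32,255,255)),"orange":((3,200,120),(14,255,255))}
def blobs(c,k,box):
    m=cv2.inRange(c["hsv"],*R[k]); z=np.zeros_like(m); x0,y0,x1,y1=box; z[y0:y1,x0:x1]=m[y0:y1,x0:x1]
    n,l,s,ce=cv2.connectedComponentsWithStats(z)
    return [(int(s[i,4]),np.round(ce[i],1),s[i,:4].tolist()) for i in range(1,n) if s[i,4]>12]
E
python3 - <<'E'
from h import *
t=cam("top"); s=cam("scene")
for c,b in((t,(285,150,385,255)),(s,(270,155,350,265))):
    for k in R: print(k,[(a,ce.tolist(),bb,np.round(onz(c,ce,0.131),4).tolist()) for a,ce,bb in blobs(c,k,b)])
i=t["image"][140:260,270:440]; cv2.imwrite("pics/topc.png",cv2.resize(i,None,fx=4.5,fy=4.5,interpolation=2)[:,:,::-1])
i=s["image"][150:275,220:400]; cv2.imwrite("pics/scenec.png",cv2.resize(i,None,fx=4.4,fy=4.4,interpolation=2)[:,:,::-1])
E
```

```text
green [(76, [356.3, 221.8], [352, 217, 10, 10], [0.5441, -0.0601, 0.131])]
blue [(75, [332.9, 170.7], [328, 166, 10, 10], [0.6505, -0.015, 0.131])]
yellow [(78, [313.6, 179.6], [309, 175, 10, 10], [0.6329, 0.0252, 0.131])]
orange [(119, [327.5, 222.1], [322, 214, 12, 16], [0.5449, -0.0012, 0.131])]
green [(36, [290.9, 190.1], [288, 187, 7, 7], [0.5474, -0.0609, 0.131])]
blue [(46, [311.7, 219.9], [308, 217, 9, 7], [0.6524, -0.0149, 0.131])]
yellow [(46, [327.6, 213.4], [324, 210, 8, 8], [0.635, 0.0255, 0.131])]
orange [(99, [313.4, 173.2], [310, 166, 9, 18], [0.4896, 0.0018, 0.131])]
```

View pics/topc.png

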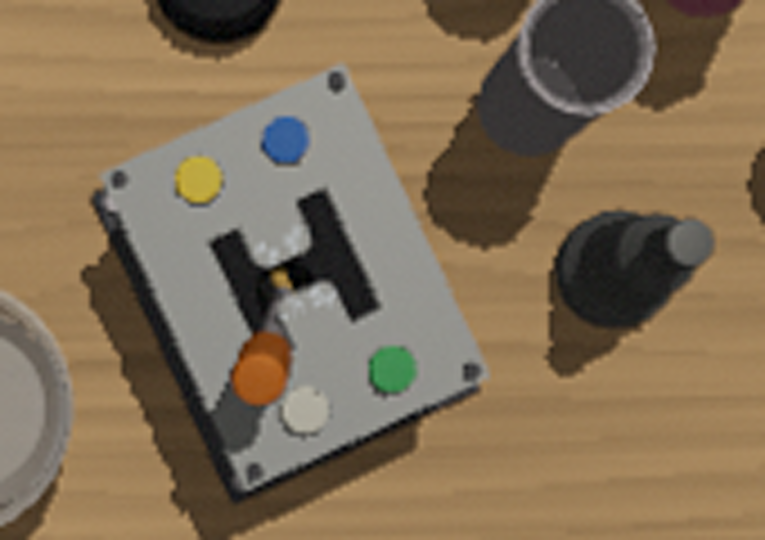

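View pics/scenec.png

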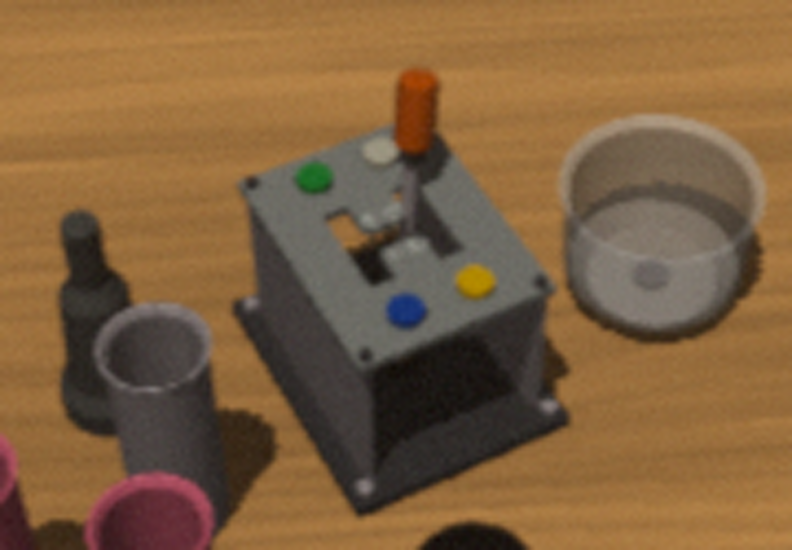

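```bash
cat >> h.py <<'E'
C0=np.array([.590,-.0176]); yaw=np.radians(23.3)
SX=np.array([np.cos(yaw),np.sin(yaw)]); SY=np.array([-SX[1],SX[0]])
def w2s(p): d=np.array(p[:2])-C0; return np.array([d@SX,d@SY])
def s2w(x,y): return C0+x*SX+y*SY
def go(x,y,z):
    s=manip.observe(); p=np.array(s["tcp_pos"]); O=np.array(s["orientation"])
    d=np.append(s2w(x,y),z)-p; print("tool dp cm",np.round(O.T@d*100,2),"norm",round(np.linalg.norm(d)*100,1))
def st():
    s=manip.observe(); p=s["tcp_pos"]; O=np.array(s["orientation"])
    print("t",s["clock"],"tcp",np.round(p,4),"stand",np.round(w2s(p)*1000,1),"zyaw-rel",round(np.degrees(np.arctan2(O[1,2],O[0,2]))-23.3-90,2),"Oy",np.round(O[:,1],3),"F",np.round(s["contact_force"],1),"w",s["width"],"j",np.round(s["joint_positions"],1))
def handle():
    t=cam("top"); s=cam("scene")
    a=blobs(t,"orange",(260,130,420,280)); b=blobs(s,"orange",(240,130,380,265))
    print("blobs",[(x[0],x[1].tolist()) for x in a],[(x[0],x[1].tolist()) for x in b])
    P,e=two(t,max(a,key=lambda q:q[0])[1],s,max(b,key=lambda q:q[0])[1]); print("handle",np.round(P,4),"stand mm",np.round(w2s(P)*1000,1),"gap mm",round(e*1000,1)); return t,s
E
python3 - <<'E'
from h import *
handle(); st()
E
```

```text
blobs [(117, [327.4, 222.1])] [(98, [313.4, 173.2])]
handle [ 0.5436 -0.0008  0.1824] stand mm [-35.9  33.8] gap mm 2.0
t 0.3 tcp [0.2049 0.5103 0.2311] stand [-144.9  637.2] zyaw-rel -45.18 Oy [-0. -0. -1.] F [ 0.4 -0.4  0.3] w 0.9964735965638699 j [59.4 14.8  1.2 76.4  0.  81.3]
```

Request:
apply_moves(commands=[{"dp":[3,-0.8,-2.4],"twist":[0,0,0],"grip":0},{"dp":[3,-0.8,-2.4],"twist":[0,0,0],"grip":0},{"dp":[3,-0.8,-2.4],"twist":[0,0,0],"grip":0},{"dp":[3,-0.8,-2.4],"twist":[0,0,0],"grip":0},{"dp":[3,-0.8,-2.4],"twist":[0,0,0],"grip":0}], newtons=20)

```text
clock: 0.72
tcp_pos: [0.2987, 0.3423, 0.2688]
orientation: [[0.932, -0.004, 0.362], [-0.362, -0.003, 0.932], [-0.003, -1.0, -0.005]]
contact_force: [0.4, 0.1, 0.4]
width: 0.296
```

Request:
apply_moves(commands=[{"dp":[3,0,-2.5],"twist":[0,0,0],"grip":0},{"dp":[3,0,-2.5],"twist":[0,0,0],"grip":0},{"dp":[3,0,-2.5],"twist":[0,0,0],"grip":0},{"dp":[3,0,-2.5],"twist":[0,0,0],"grip":0},{"dp":[3,0,-2.5],"twist":[0,0,0],"grip":0}])

```text
clock: 1.13
tcp_pos: [0.3958, 0.1633, 0.2717]
orientation: [[0.933, 0.001, 0.36], [-0.36, -0.001, 0.933], [0.001, -1.0, -0.0]]
contact_force: [0.8, 1.7, 0.6]
width: 0.004
```

Request:
apply_moves(commands=[{"dp":[0,0,0],"twist":[0,-7,0],"grip":0},{"dp":[0,0,0],"twist":[0,-7,0],"grip":0},{"dp":[0,0,0],"twist":[0,-7,0],"grip":0},{"dp":[0,0,0],"twist":[0,-7,0],"grip":0},{"dp":[0,0,0],"twist":[0,-7,0],"grip":0}])

```text
clock: 1.55
tcp_pos: [0.4004, 0.1536, 0.2716]
orientation: [[0.97, 0.002, -0.245], [0.245, -0.003, 0.97], [0.001, -1.0, -0.003]]
contact_force: [0.3, -0.3, -0.2]
width: 0.007
```

```bash
python3 - <<'E'
from h import *
st(); go(-.080,.034,.25)
E
```

```text
t 1.55 tcp [0.4004 0.1536 0.2716] stand [-106.4  232.2] zyaw-rel -9.15 Oy [ 0.002 -0.003 -1.   ] F [ 0.3 -0.3 -0.2] w 0.006847165099275084 j [ 9.9  2.3 -8.2 79.4 -0.2 -4.3]
tool dp cm [  5.76   2.22 -19.15] norm 20.1
```

Request:
apply_moves(commands=[{"dp":[1.1,0.2,-3.8],"twist":[0,-4.5,0],"grip":0},{"dp":[1,0.2,-3.8],"twist":[0,-4,0],"grip":0},{"dp":[0.4,0.2,-3.8],"twist":[0,0,0],"grip":0},{"dp":[0.4,0.2,-3.8],"twist":[0,0,0],"grip":0},{"dp":[0,0.2,-2],"twist":[0,0,0],"grip":0}])

```text
clock: 1.97
tcp_pos: [0.4895, 0.0007, 0.2631]
orientation: [[0.911, 0.005, -0.411], [0.411, -0.001, 0.911], [0.004, -1.0, -0.003]]
contact_force: [-0.9, 0.4, -0.1]
width: 0.001
```

```bash
python3 - <<'E'
from h import *
st(); go(-.080,.034,.18)
c=vision.read_camera("wrist"); cv2.imwrite("pics/w1.png",c["image"][:,:,::-1])
c=vision.read_camera("top"); cv2.imwrite("pics/t1.png",cv2.resize(c["image"][120:280,220:440],None,fx=3.5,fy=3.5)[:,:,::-1])
E
```

```text
t 1.9667 tcp [0.4895 0.0007 0.2631] stand [-85.   56.5] zyaw-rel 0.99 Oy [ 0.005 -0.001 -1.   ] F [-0.9  0.4 -0.1] w 0.0008322313907998691 j [ -9.7   8.2  -2.7  78.8  -0.  -34. ]
tool dp cm [ 0.43  8.31 -2.23] norm 8.6
```

View pics/w1.png

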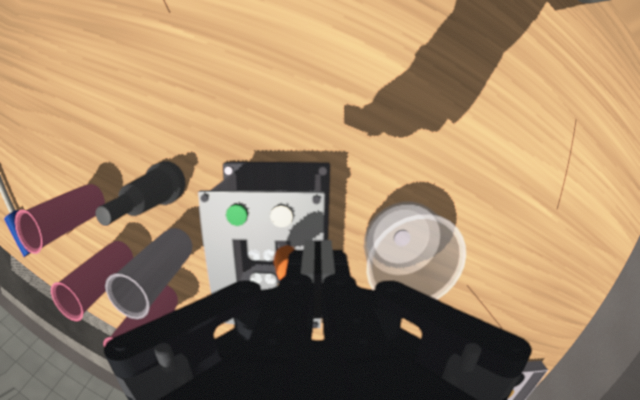

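View pics/t1.png

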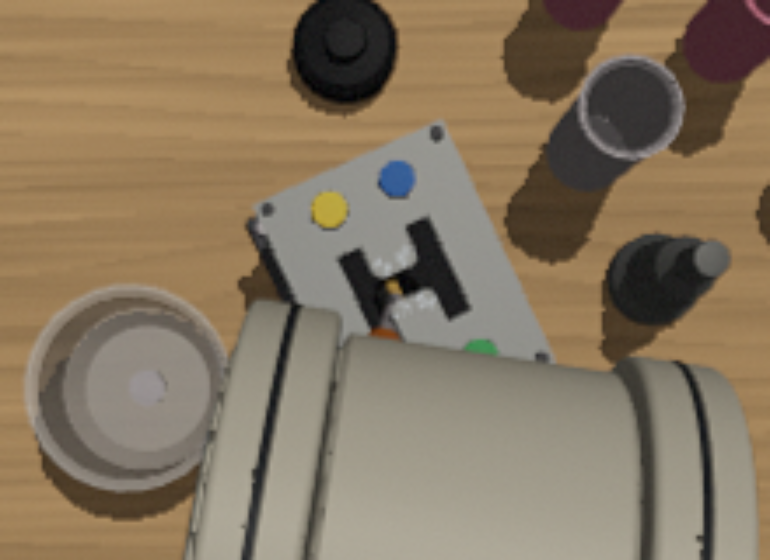

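Request:
apply_moves(commands=[{"dp":[0.3,0,-2],"twist":[0,0,0],"grip":0},{"dp":[0,1,0],"twist":[0,0,0],"grip":0},{"dp":[0,2.5,0],"twist":[0,0,0],"grip":0},{"dp":[0,2.5,0],"twist":[0,0,0],"grip":0},{"dp":[0,1.5,0],"twist":[0,0,0],"grip":0}])

```text
clock: 2.48
tcp_pos: [0.5013, -0.0162, 0.1878]
orientation: [[0.914, 0.01, -0.407], [0.407, -0.001, 0.914], [0.009, -1.0, -0.005]]
contact_force: [-0.3, -0.3, -0.3]
width: 0.0
```

```bash
python3 - <<'E'
from h import *
st(); go(-.080,.034,.175)
t,s=handle()
cv2.imwrite("pics/s2.png",cv2.resize(s["image"][80:280,220:440],None,fx=2.9,fy=2.9)[:,:,::-1])
c=vision.read_camera("wrist"); cv2.imwrite("pics/w2.png",cv2.resize(c["image"][150:310,190:440],None,fx=3.1,fy=3.1)[:,:,::-1])
E
```

```text
t 2.4833 tcp [ 0.5013 -0.0162  0.1878] stand [-80.9  36.4] zyaw-rel 0.7 Oy [ 0.01  -0.001 -1.   ] F [-0.3 -0.3 -0.3] w 0.0004268070318227679 j [-11.5  10.7 -10.6  68.1   0.1 -35.5]
tool dp cm [ 0.08  1.28 -0.24] norm 1.3
blobs [] [(107, [313.3, 173.5])]Traceback (most recent call last):
  File "<stdin>", line 3, in <module>
  File "h.py", line 33, in handle
    P,e=two(t,max(a,key=lambda q:q[0])[1],s,max(b,key=lambda q:q[0])[1]); print("handle",np.round(P,4),"stand mm",np.round(w2s(P)*1000,1),"gap mm",round(e*1000,1)); return t,s
              ~~~^^^^^^^^^^^^^^^^^^^^^
ValueError: max() iterable argument is empty
```

Request:
apply_moves(commands=[{"dp":[0,0.8,-0.2],"twist":[0,0,0],"grip":0},{"dp":[0,0.4,0],"twist":[0,0,0],"grip":0}])

```text
clock: 2.75
tcp_pos: [0.5016, -0.0168, 0.1767]
orientation: [[0.913, 0.009, -0.408], [0.408, -0.001, 0.913], [0.008, -1.0, -0.004]]
contact_force: [-0.7, 0.9, 0.2]
width: -0.003
```

```bash
cat >> h.py <<'E'
def look(tag,z=.183):
    s=cam("scene"); b=blobs(s,"orange",(240,130,380,265))
    for x in b: print("orange",x[0],x[1],"stand mm at z",np.round(w2s(onz(s,x[1],z))*1000,1))
    w=vision.read_camera("wrist")
    a=cv2.resize(s["image"][110:270,240:390],(375,400),interpolation=2); d=cv2.resize(w["image"][150:330,200:390],(422,400),interpolation=2)
    cv2.imwrite(f"pics/{tag}.png",np.hstack([a,d])[:,:,::-1])
E
python3 - <<'E'
from h import *
st(); look("l2")
E
```

```text
t 2.75 tcp [ 0.5016 -0.0168  0.1767] stand [-80.9  35.7] zyaw-rel 0.79 Oy [ 0.009 -0.001 -1.   ] F [-0.7  0.9  0.2] w -0.0030862357019862167 j [-11.6  11.1 -11.8  66.6   0.1 -35.6]
orange 104 [313.4 173.3] stand mm at z [-35.6  32.5]
```

View pics/l2.png

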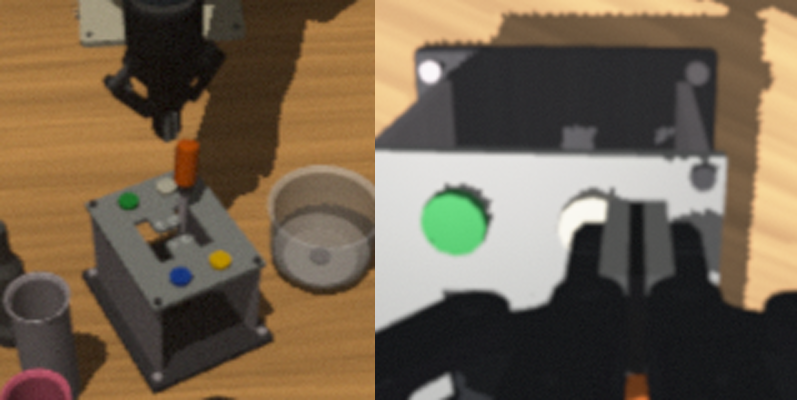

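Request:
apply_moves(commands=[{"dp":[1,0.2,-0.2],"twist":[0,-0.8,0],"grip":0},{"dp":[1,0,0],"twist":[0,0,0],"grip":0},{"dp":[1,0,0],"twist":[0,0,0],"grip":0},{"dp":[1,0,0],"twist":[0,0,0],"grip":0}])

```text
clock: 3.18
tcp_pos: [0.542, -0.0012, 0.1781]
orientation: [[0.907, 0.013, -0.421], [0.421, -0.002, 0.907], [0.011, -1.0, -0.007]]
contact_force: [-0.5, -1.0, 1.7]
width: -0.002
```

```bash
python3 - <<'E'
from h import *
st(); look("l3")
E
```

```text
t 3.1833 tcp [ 0.542  -0.0012  0.1781] stand [-37.6  34. ] zyaw-rel 1.61 Oy [ 0.013 -0.002 -1.   ] F [-0.5 -1.   1.7] w -0.002066640004038666 j [ -9.   14.7  -6.7  67.8   0.  -33.9]
orange 80 [317.8 176.2] stand mm at z [-21.1  37.3]
```

View pics/l3.png

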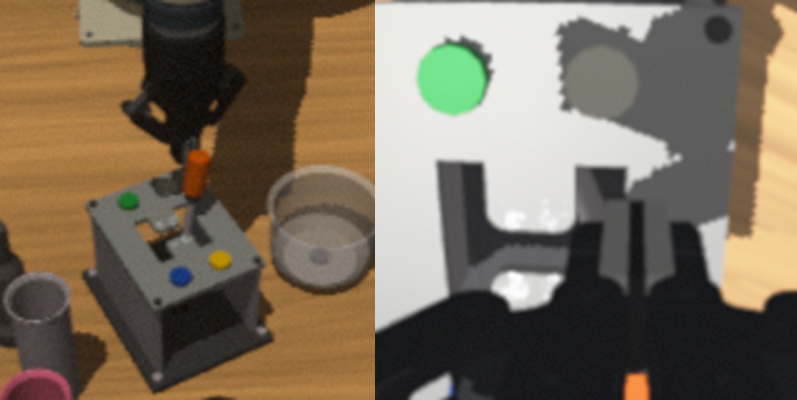

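Request:
apply_moves(commands=[{"dp":[0.7,0.2,0],"twist":[0,1.5,0],"grip":0},{"dp":[0.7,0,0],"twist":[0,0,0],"grip":0},{"dp":[0,0,0],"twist":[0,0,0],"grip":0}])

```text
clock: 3.53
tcp_pos: [0.5564, 0.0056, 0.1755]
orientation: [[0.917, 0.012, -0.399], [0.399, -0.001, 0.917], [0.011, -1.0, -0.006]]
contact_force: [-0.6, -0.2, 0.3]
width: 0.001
```

```bash
python3 - <<'E'
from h import *
st(); look("l4")
s=cam("scene"); 
for x in(-.05,0): print(x, proj(s,np.append(s2w(x,.022),.125)))
i=s["image"][155:235,275:355]; cv2.imwrite("pics/z4.png",cv2.resize(i,None,fx=7,fy=7,interpolation=2)[:,:,::-1])
E
```

```text
t 3.5333 tcp [0.5564 0.0056 0.1755] stand [-21.6  34.6] zyaw-rel 0.21 Oy [ 0.012 -0.001 -1.   ] F [-0.6 -0.2  0.3] w 0.0014450918537066097 j [ -8.1  16.2  -5.   68.    0.  -31.6]
orange 60 [322. 178.] stand mm at z [-10.5  43.4]
-0.05 [307.53547926 187.36591444]
0 [316.52165482 199.69523315]
```

View pics/l4.png

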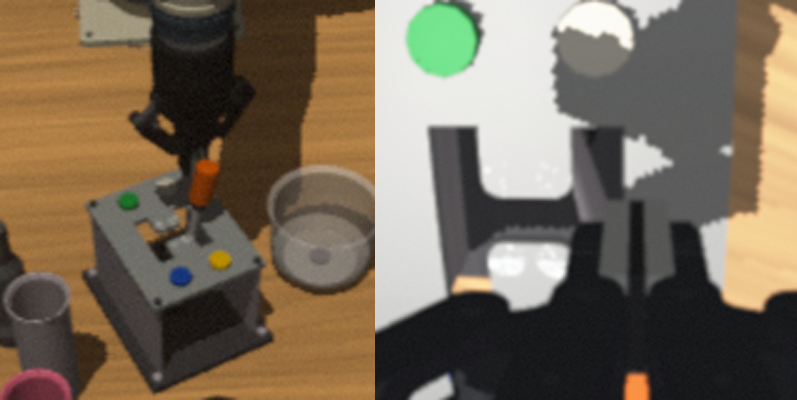

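View pics/z4.png

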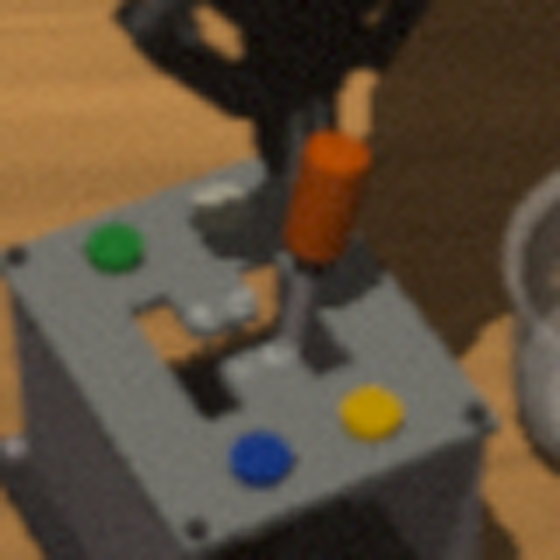

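```bash
sed -i 's/"orange":((3,200,120)/"orange":((2,180,50)/' h.py; python3 - <<'E'
from h import *
s=cam("scene"); print(s["hsv"][183,316:330].tolist())
print([ (a,c.tolist(),b,np.round(w2s(onz(s,c,.183))*1000,1).tolist()) for a,c,b in blobs(s,"orange",(240,130,380,265))])
E
```

```text
[[10, 147, 71], [11, 228, 102], [11, 236, 118], [12, 249, 121], [11, 242, 118], [11, 248, 116], [12, 255, 110], [12, 255, 96], [11, 246, 90], [11, 225, 76], [13, 203, 64], [15, 148, 67], [16, 163, 64], [17, 156, 59]]
[(169, [321.4, 182.4], [316, 173, 13, 20], [2.3, 34.7])]
```

```bash
python3 - <<'E'
from h import *
s=cam("scene"); im=cv2.imread("pics/scene0.png")[:,:,::-1].copy(); s["hsv"]=cv2.cvtColor(im,cv2.COLOR_RGB2HSV)
print([ (a,c.tolist(),b,np.round(w2s(onz(s,c,.180))*1000,1).tolist()) for a,c,b in blobs(s,"orange",(240,130,380,265))])
for n,p in (("nominal upright y34",(0,.034,.183)),("start",(-.04,.034,.176))): print(n,proj(s,np.append(s2w(*p[:2]),p[2])))
E
```

```text
[(166, [314.1, 174.3], [310, 165, 10, 20], [-34.3, 33.8])]
nominal upright y34 [320.69199727 181.90702599]
start [313.14740016 174.05137509]
```

Request:
apply_moves(commands=[{"dp":[-1.5,0,0],"twist":[0,0,0],"grip":0},{"dp":[-1.5,0,0],"twist":[0,0,0],"grip":0},{"dp":[0,0,2.5],"twist":[0,0,0],"grip":0},{"dp":[0,0,2.5],"twist":[0,0,0],"grip":0},{"dp":[1.5,0,0],"twist":[0,0,0],"grip":0}])

```text
clock: 4.2
tcp_pos: [0.5177, 0.0435, 0.1756]
orientation: [[0.919, 0.012, -0.395], [0.395, -0.002, 0.919], [0.01, -1.0, -0.007]]
contact_force: [0.7, -0.7, 1.0]
width: 0.002
```

```bash
python3 - <<'E'
from h import *
st(); look("l5"); go(0,.08,.175)
E
```

```text
t 4.2 tcp [0.5177 0.0435 0.1756] stand [-42.2  84.7] zyaw-rel -0.05 Oy [ 0.012 -0.002 -1.   ] F [ 0.7 -0.7  1. ] w 0.0022188980245231847 j [ -4.4  12.7  -9.8  66.7  -0.1 -27.7]
orange 163 [321.3 182.3] stand mm at z [ 1.9 34.7]
tool dp cm [ 3.89  0.09 -0.22] norm 3.9
```

View pics/l5.png

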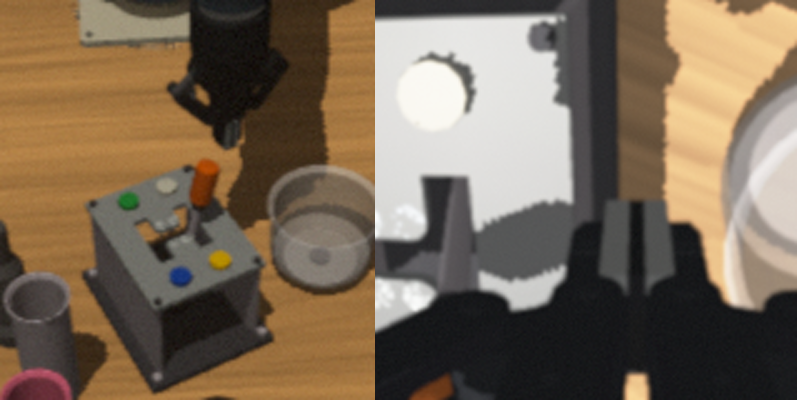

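Request:
apply_moves(commands=[{"dp":[2,0,0],"twist":[0,0,0],"grip":0},{"dp":[2,0,0],"twist":[0,0,0],"grip":0},{"dp":[0,0,-1],"twist":[0,0,0],"grip":0},{"dp":[0,0,-1],"twist":[0,0,0],"grip":0}])

```text
clock: 4.63
tcp_pos: [0.5665, 0.0393, 0.1767]
orientation: [[0.917, 0.015, -0.398], [0.398, -0.003, 0.917], [0.013, -1.0, -0.009]]
contact_force: [-0.4, 1.9, 0.2]
width: -0.001
```

```bash
python3 - <<'E'
from h import *
st(); look("l6"); go(0,.04,.178)
E
```

```text
t 4.6333 tcp [0.5665 0.0393 0.1767] stand [ 0.9 61.6] zyaw-rel 0.14 Oy [ 0.015 -0.003 -1.   ] F [-0.4  1.9  0.2] w -0.0009680171171178629 j [ -4.4  17.2  -3.5  68.5  -0.1 -27.9]
orange 153 [320.9 182.9] stand mm at z [ 3.3 32.8]
tool dp cm [-0.05 -0.12 -2.06] norm 2.1
```

View pics/l6.png

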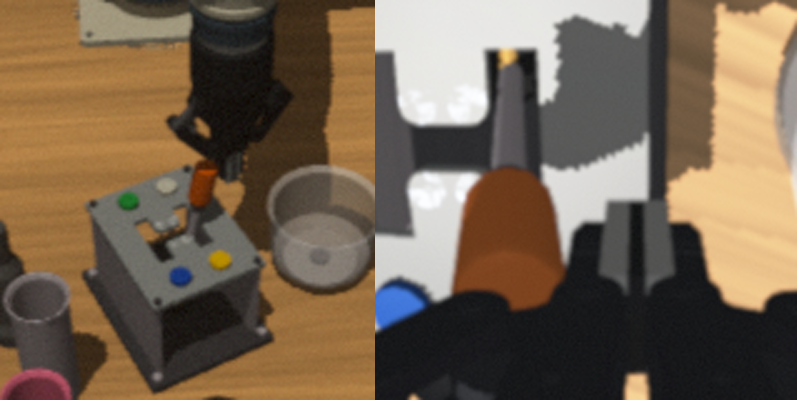

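Request:
apply_moves(commands=[{"dp":[0,0,-0.8],"twist":[0,0,0],"grip":0},{"dp":[0,0,-0.8],"twist":[0,0,0],"grip":0},{"dp":[0,0,-0.6],"twist":[0,0,0],"grip":0}])

```text
clock: 4.98
tcp_pos: [0.574, 0.0159, 0.1771]
orientation: [[0.919, 0.014, -0.395], [0.395, -0.003, 0.919], [0.012, -1.0, -0.008]]
contact_force: [-0.7, 0.9, 0.9]
width: -0.001
```

```bash
python3 - <<'E'
from h import *
st(); look("l7"); go(0,.03,.178)
E
```

```text
t 4.9833 tcp [0.574  0.0159 0.1771] stand [-1.4 37.1] zyaw-rel -0.05 Oy [ 0.014 -0.003 -1.   ] F [-0.7  0.9  0.9] w -0.000980138351508574 j [ -6.8  17.8  -2.5  68.9  -0.  -30. ]
orange 151 [312.8 185.1] stand mm at z [ 0.6 11.8]
tool dp cm [ 0.13 -0.1  -0.67] norm 0.7
```

View pics/l7.png

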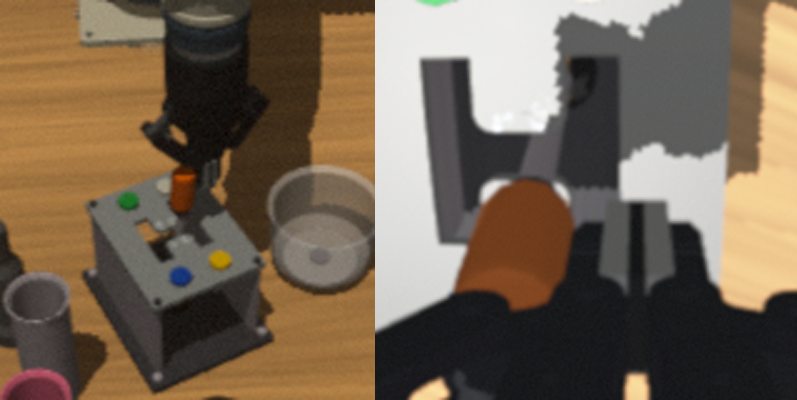

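Request:
apply_moves(commands=[{"dp":[0.1,0,-0.9],"twist":[0,0,0],"grip":0},{"dp":[0,0,-0.9],"twist":[0,0,0],"grip":0},{"dp":[0,0,-0.9],"twist":[0,0,0],"grip":0},{"dp":[0,0,-0.9],"twist":[0,0,0],"grip":0}])

```text
clock: 5.42
tcp_pos: [0.5896, -0.0187, 0.1776]
orientation: [[0.919, 0.014, -0.395], [0.395, -0.002, 0.919], [0.012, -1.0, -0.008]]
contact_force: [-0.2, 0.8, -0.4]
width: -0.001
```

```bash
python3 - <<'E'
from h import *
st(); look("l8"); go(0,-.012,.178)
E
```

```text
t 5.4167 tcp [ 0.5896 -0.0187  0.1776] stand [-0.8 -0.9] zyaw-rel -0.03 Oy [ 0.014 -0.002 -1.   ] F [-0.2  0.8 -0.4] w -0.0009609513694106982 j [-10.   19.3  -0.2  69.7   0.  -33.2]
orange 140 [299.8 190.5] stand mm at z [  2.  -24.3]
tool dp cm [ 0.08 -0.05 -1.03] norm 1.0
```

View pics/l8.png

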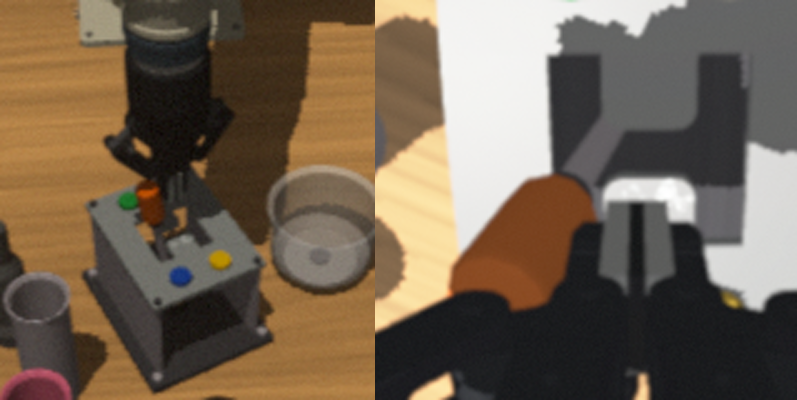

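Request:
apply_moves(commands=[{"dp":[0.1,0,-0.6],"twist":[0,0,0],"grip":0},{"dp":[0,0,-0.5],"twist":[0,0,0],"grip":0},{"dp":[0,0,0],"twist":[0,0,0],"grip":0}])

```text
clock: 5.77
tcp_pos: [0.5955, -0.0302, 0.1771]
orientation: [[0.919, 0.013, -0.393], [0.393, -0.002, 0.919], [0.011, -1.0, -0.007]]
contact_force: [-0.9, 1.0, -0.1]
width: -0.0
```

```bash
python3 - <<'E'
from h import *
st(); look("l9"); go(0,-.012,.178)
E
```

```text
t 5.7667 tcp [ 0.5955 -0.0302  0.1771] stand [  0.1 -13.7] zyaw-rel -0.14 Oy [ 0.013 -0.002 -1.   ] F [-0.9  1.  -0.1] w -0.00038609920967062634 j [-11.   19.9   0.7  70.    0.  -34.1]
orange 140 [295.2 193. ] stand mm at z [  4.2 -37.7]
tool dp cm [-0.01 -0.08  0.12] norm 0.1
```

View pics/l9.png

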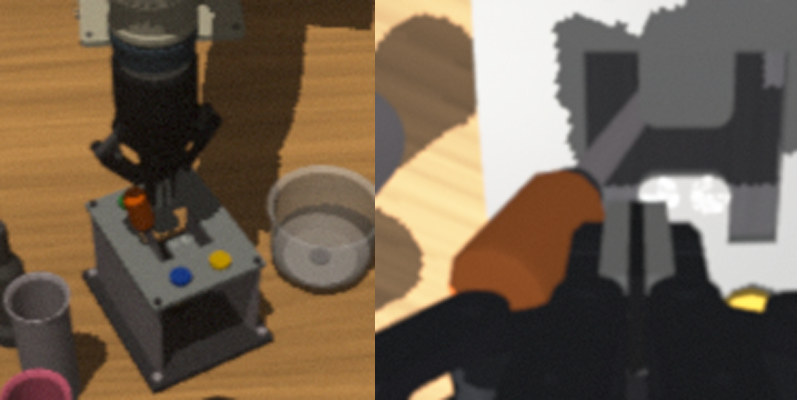

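Request:
apply_moves(commands=[{"dp":[0,0,2],"twist":[0,0,0],"grip":0},{"dp":[2.2,0.2,0.5],"twist":[0,0,0],"grip":0},{"dp":[2.2,0.3,0],"twist":[0,0,0],"grip":0},{"dp":[0.4,0,-2.2],"twist":[0,0,0],"grip":0},{"dp":[0,0,-2.2],"twist":[0,0,0],"grip":0}])

```text
clock: 6.28
tcp_pos: [0.6467, -0.0236, 0.1743]
orientation: [[0.918, 0.014, -0.397], [0.397, -0.003, 0.918], [0.012, -1.0, -0.008]]
contact_force: [0.2, 0.6, -0.7]
width: 0.002
```

```bash
python3 - <<'E'
from h import *
st(); look("l10"); go(.045,-.036,.172)
E
```

```text
t 6.2833 tcp [ 0.6467 -0.0236  0.1743] stand [ 49.8 -27.9] zyaw-rel 0.1 Oy [ 0.014 -0.003 -1.   ] F [ 0.2  0.6 -0.7] w 0.0015339615575429481 j [ -9.5  24.9   8.1  72.3  -0.  -32.9]
orange 34 [295.2 187.2] stand mm at z [-13.3 -29.1]
tool dp cm [-0.39  0.17 -0.56] norm 0.7
```

View pics/l10.png

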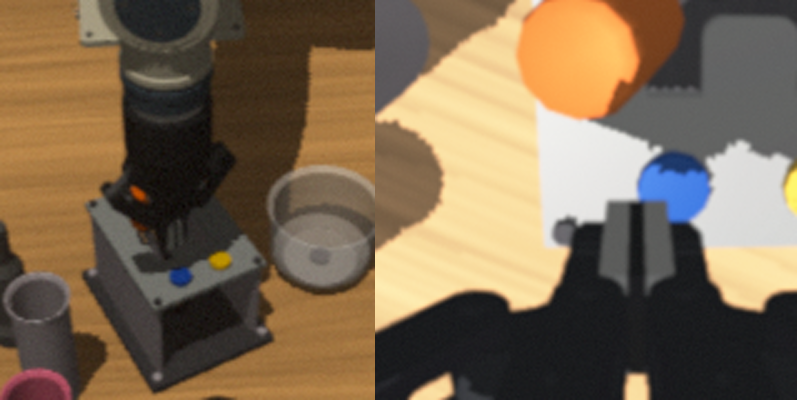

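Request:
apply_moves(commands=[{"dp":[-0.5,0,-1],"twist":[0,0,0],"grip":0},{"dp":[-1.2,0,0],"twist":[0,0,0],"grip":0},{"dp":[-1,0,0],"twist":[0,0,0],"grip":0},{"dp":[-1,0,0],"twist":[0,0,0],"grip":0}])

```text
clock: 6.72
tcp_pos: [0.6161, -0.0506, 0.1726]
orientation: [[0.919, 0.014, -0.395], [0.395, -0.003, 0.919], [0.012, -1.0, -0.008]]
contact_force: [1.8, 1.1, 1.3]
width: 0.003
```

```bash
python3 - <<'E'
from h import *
st(); look("l11"); go(-.017,-.037,.172)
E
```

```text
t 6.7167 tcp [ 0.6161 -0.0506  0.1726] stand [ 10.9 -40.7] zyaw-rel -0.03 Oy [ 0.014 -0.003 -1.   ] F [1.8 1.1 1.3] w 0.0030722546135229195 j [-12.5  22.1   3.4  70.4   0.  -35.7]
tool dp cm [-2.71  0.08  0.35] norm 2.7
```

View pics/l11.png

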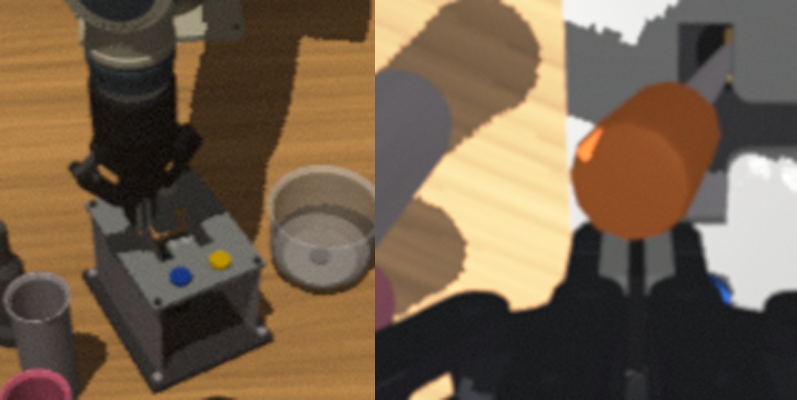

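Request:
apply_moves(commands=[{"dp":[-0.7,0,0.1],"twist":[0,0,0],"grip":0},{"dp":[-0.6,0,0],"twist":[0,0,0],"grip":0},{"dp":[-0.6,0,0],"twist":[0,0,0],"grip":0}])

```text
clock: 7.07
tcp_pos: [0.5969, -0.0573, 0.1733]
orientation: [[0.919, 0.015, -0.395], [0.395, -0.003, 0.919], [0.013, -1.0, -0.009]]
contact_force: [1.0, 0.8, -0.1]
width: 0.002
```

```bash
python3 - <<'E'
from h import *
st(); look("l12"); go(-.017,-.037,.172)
E
```

```text
t 7.0667 tcp [ 0.5969 -0.0573  0.1733] stand [ -9.3 -39.1] zyaw-rel -0.04 Oy [ 0.015 -0.003 -1.   ] F [ 1.   0.8 -0.1] w 0.0015872907819041529 j [-13.5  20.3   0.6  69.5   0.  -36.8]
tool dp cm [-0.72  0.14  0.21] norm 0.8
```

View pics/l12.png

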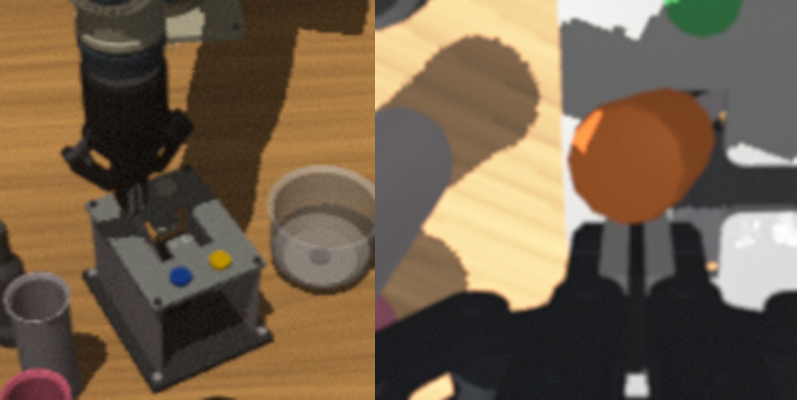

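Continue in small steps until the end stop shows in the force.

Request:
apply_moves(commands=[{"dp":[-0.4,0,0.1],"twist":[0,0,0],"grip":0},{"dp":[-0.2,0,0],"twist":[0,0,0],"grip":0},{"dp":[0,0,0],"twist":[0,0,0],"grip":0}])

```text
clock: 7.42
tcp_pos: [0.5902, -0.0589, 0.1735]
orientation: [[0.919, 0.015, -0.395], [0.395, -0.003, 0.919], [0.013, -1.0, -0.009]]
contact_force: [0.5, -0.1, 0.2]
width: 0.004
```

Request:
apply_moves(commands=[{"dp":[-0.2,0,0],"twist":[0,0,0],"grip":0},{"dp":[0,0,0],"twist":[0,0,0],"grip":0}])

```text
clock: 7.58
tcp_pos: [0.5891, -0.0594, 0.1735]
orientation: [[0.919, 0.017, -0.395], [0.395, -0.003, 0.919], [0.014, -1.0, -0.009]]
contact_force: [1.1, 0.7, 0.0]
width: 0.003
```

```bash
python3 - <<'E'
from h import *
st()
E
```

```text
t 7.5833 tcp [ 0.5891 -0.0594  0.1735] stand [-17.4 -38.1] zyaw-rel -0.04 Oy [ 0.017 -0.003 -1.   ] F [1.1 0.7 0. ] w 0.0027293090786109533 j [-13.9  19.5  -0.5  69.    0.1 -37.2]
```

Request:
apply_moves(commands=[{"dp":[-0.2,0,0],"twist":[0,0,0],"grip":0},{"dp":[-0.1,0,0],"twist":[0,0,0],"grip":0}])

```text
clock: 7.75
tcp_pos: [0.5884, -0.0598, 0.1736]
orientation: [[0.918, 0.021, -0.396], [0.396, -0.001, 0.918], [0.019, -1.0, -0.009]]
contact_force: [6.7, 4.0, -2.2]
width: 0.001
```

Request:
apply_moves(commands=[{"dp":[-0.2,0,0],"twist":[0,0,0],"grip":0},{"dp":[-0.1,0,0],"twist":[0,0,0],"grip":0}])

```text
clock: 7.92
tcp_pos: [0.5883, -0.0598, 0.1737]
orientation: [[0.917, 0.026, -0.397], [0.397, 0.002, 0.918], [0.025, -1.0, -0.009]]
contact_force: [6.6, 3.0, -2.6]
width: -0.002
```

```bash
python3 - <<'E'
from h import *
st(); look("l13")
E
```

```text
t 7.9167 tcp [ 0.5883 -0.0598  0.1737] stand [-18.2 -38.1] zyaw-rel 0.09 Oy [ 0.026  0.002 -1.   ] F [ 6.6  3.  -2.6] w -0.0019911931957012504 j [-14.2  19.1  -1.1  68.4   0.5 -37.6]
```

View pics/l13.png

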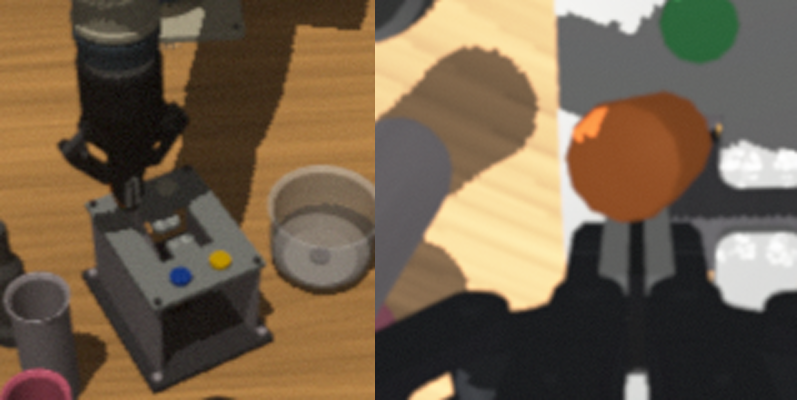

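Request:
apply_moves(commands=[{"dp":[1.5,0,0],"twist":[0,0,-0.5],"grip":0},{"dp":[2.5,0,0.5],"twist":[0,0,-0.5],"grip":0},{"dp":[0,-3,1],"twist":[0,0,0],"grip":0},{"dp":[0,-4,0],"twist":[0,0,0],"grip":0},{"dp":[0,-3,0],"twist":[0,0,0],"grip":0}])

```text
clock: 8.43
tcp_pos: [0.613, -0.0297, 0.2692]
orientation: [[0.918, 0.026, -0.396], [0.396, 0.011, 0.918], [0.029, -1.0, -0.0]]
contact_force: [0.2, 0.6, 0.9]
width: 0.005
```

Request:
apply_moves(commands=[{"dp":[0,0,4],"twist":[0,0,0],"grip":0},{"dp":[0,0,4],"twist":[0,0,0],"grip":0},{"dp":[0,0,4],"twist":[0,0,0],"grip":0},{"dp":[0,0,4],"twist":[0,0,0],"grip":0},{"dp":[0,0,4],"twist":[0,0,0],"grip":0}])

```text
clock: 8.85
tcp_pos: [0.5362, 0.1522, 0.2743]
orientation: [[0.922, 0.035, -0.386], [0.386, 0.006, 0.922], [0.035, -0.999, -0.008]]
contact_force: [1.0, 1.2, -0.5]
width: 0.002
```

```bash
python3 - <<'E'
from h import *
st(); t,s=handle()
i=t["image"][140:260,270:440]; cv2.imwrite("pics/te.png",cv2.resize(i,None,fx=4.5,fy=4.5,interpolation=2)[:,:,::-1])
i=s["image"][150:275,220:400]; cv2.imwrite("pics/se.png",cv2.resize(i,None,fx=4.4,fy=4.4,interpolation=2)[:,:,::-1])
cv2.imwrite("pics/tf.png",t["image"][:,:,::-1])
E
```

```text
t 8.85 tcp [0.5362 0.1522 0.2743] stand [ 17.7 177.2] zyaw-rel -0.6 Oy [ 0.035  0.006 -0.999] F [ 1.   1.2 -0.5] w 0.0019205170958874018 j [  7.2  13.7   5.8  80.1   0.1 -15.5]
blobs [(174, [362.0, 208.7])] [(163, [287.8, 182.9])]
handle [ 0.568  -0.0671  0.1782] stand mm [-39.8 -36.8] gap mm 0.2
```

View pics/te.png

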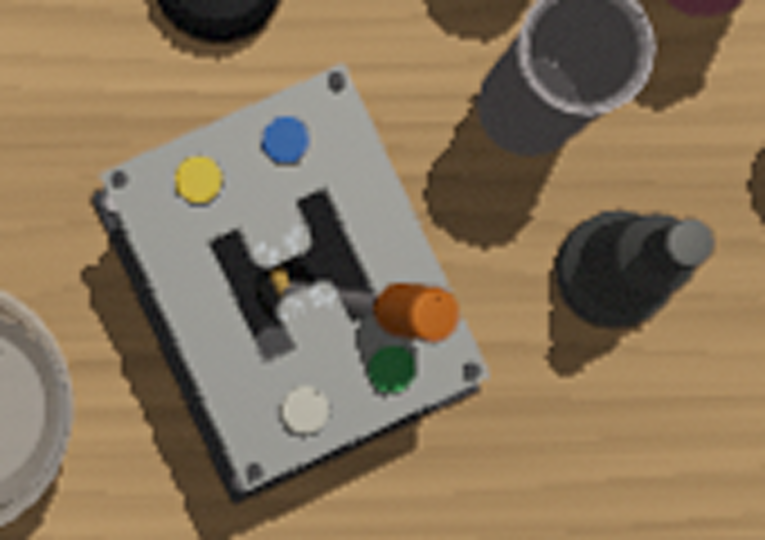

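View pics/se.png

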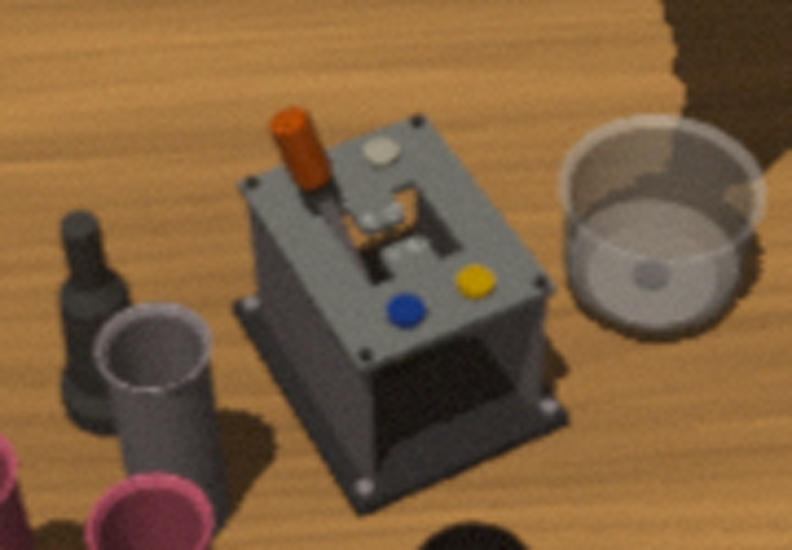

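Request:
apply_moves(commands=[{"dp":[-1,-1,3],"twist":[0,0,0],"grip":0},{"dp":[-1,-1,3],"twist":[0,0,0],"grip":0},{"dp":[0,0,0],"twist":[0,0,0],"grip":0},{"dp":[0,0,0],"twist":[0,0,0],"grip":0},{"dp":[0,0,0],"twist":[0,0,0],"grip":0}])

```text
clock: 9.37
tcp_pos: [0.4892, 0.2048, 0.2937]
orientation: [[0.918, 0.033, -0.395], [0.395, 0.005, 0.919], [0.033, -0.999, -0.008]]
contact_force: [1.2, -0.5, 0.3]
width: 0.004
```

```bash
python3 - <<'E'
from h import *
st(); t,s=handle()
a=cv2.imread("pics/scene0.png"); d=cv2.absdiff(a,s["image"][:,:,::-1].copy()).max(2)
for n,(x0,y0,x1,y1) in {"bowl":(345,175,395,228),"shell":(240,218,272,265),"liner":(230,195,250,250),"cap":(310,265,345,300)}.items(): print(n,"mean diff",d[y0:y1,x0:x1].mean().round(1))
print(manip.finish_job())
E
```

```text
t 9.3667 tcp [0.4892 0.2048 0.2937] stand [ -4.6 244.2] zyaw-rel -0.03 Oy [ 0.033  0.005 -0.999] F [ 1.2 -0.5  0.3] w 0.004065424702228577 j [13.7 11.   5.1 82.2 -0.1 -9.5]
blobs [(172, [362.0, 208.7])] [(161, [287.7, 182.7])]
handle [ 0.568  -0.0672  0.1788] stand mm [-39.8 -36.8] gap mm 0.1
bowl mean diff 7.3
shell mean diff 4.1
liner mean diff 4.1
cap mean diff 4.8
the job is handed in; nothing more can be done
None
```

The lever is home in the slot at the green marker, and the job was handed in at about 9.5 s of the 54 s. With shut fingertips I pushed it out of the white slot, across the channel, then back until it hit the end stop at about 7 N. It never entered the blue or yellow slot, and the handle was never gripped.

**Last checks:**
- **Lever:** both cameras put the handle at (-39.8, -36.8) mm in the stand's frame. Home is about (-40, -34) mm, and the small y difference is within the slot's play. The reading was the same again after I backed away.
- **Other items:** image differences against the first picture are small for the shell, liner and cap. The bowl's is slightly larger (7.3 against 4 to 5), which I put down to the arm's shadow. In the enlarged crops just before, the bowl, shell and liner looked unmoved; the cap was only partly in frame.
- **Arm:** it stood clear at z 0.29 m, beyond the bowl, with only about 1 N of sensor noise.

**One disagreement:** at the start the handle measured about x = -36 mm rather than the nominal -40. This was either an early colour-mask bias or a lever not parked fully home, and it did not affect the result.

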